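# Load and clip a thread cassette

## Robot

A 6-joint arm with a two-finger parallel gripper is mounted at the origin on the work surface. World frame = base frame: x ahead of the robot, y to its left, z up, the work surface at z = 0. Lengths are in m, angles in rad, forces in N, time in s.
With the tool pointing down it reaches from about 0.3 to 0.875 m from the base axis. Payload 6.4 kg.
Tool frame: the origin (TCP) lies between the finger pads; the fingertips stand 8 mm ahead of it and the grasp point (between the pads) lies 11 mm behind it; z points along the fingers, y is the direction in which the jaws open and shut (so a half turn about z gives the same grasp; the last joint's range is limited). The gripper opens to 85 mm and grips with 20 to 120 N. Pads are 22 mm wide; open, the fingers measure 114 mm over their backs; the gripper's body (76 mm by 85 mm) begins 54 mm behind the grasp point. The pads swing forward as they close: fully open they stand 13 mm farther back than shut.
Start: joints at [1.062, 0.181, 1.607, -0, 1.354, -0.206], TCP at [0.171, 0.549, 0.239] pointing down, gripper open.
Joint ranges: [-2.99, 2.99], [-0.89, 2.07], [0.3, 2.58], [-1.14, 4.28], [0, 2.63], [-3.12, 3.12]. Speed limits (rad/s): [2.57, 2.57, 3.01, 3.14, 3.14, 3.14].

## Interface

Orientations are given as a unit quaternion [w, x, y, z].
In Python, from bench import monitor, viewer, workorder, spotter gives the robot as it stands. The module is installed in compiled form; this text tells all that it offers.
- The arm moves only by the tool move_arm, never from a script. Its argument "motion" is a list of rows, each a list of 3 entries, a list of its own where there are three numbers: the shift along the tool's x, y, z in units of 60 mm (1.0 is 60 mm), then the turn, a rotation vector about the tool's x, y, z in units of 8 degrees (1.0 is 8 degrees), then the opening in per cent of the stroke, from 0 (shut) to 100 (fully open). In form: [[[dx, dy, dz], [rx, ry, rz], grip], ...]. A call has 1 to 10 rows; each row is the pose to reach, as a shift and turn from the pose commanded when the call began, along the tool's axes at that moment; what a row does not reach only later rows make up. A row lasts 1/8 s, in which the tool goes at most 62.5 mm and 10.7 degrees, less where a joint would pass 70% of its speed; a pose out of reach is approached as far as the arm can. A call with a gripper value outside its range is refused whole. The fingers move at their own pace and stop on an object; the grip force is fixed at half the most. Time passes only in rows, so rows that repeat a pose let the fingers close. It gives the time, the measured TCP pose, the force and the opening at its end, in the units of the state.
- monitor.get_obs(): the state, without advancing time (a new reading comes with each control period).
- viewer.camera(name): name is "scene" or "side" or "wrist"; returns the picture (400x640x3 uint8, blue, green, red); there is no depth.
- viewer.calibration(name): a dict with "fovy" (degrees; the focal length in pixels is half the picture's height over the tangent of half this angle, whatever the lens; pixels are square), "cx", "cy" (the principal point, pixels), "extrinsics" (4x4, takes a point from camera to world coordinates). Camera axes: x right, y down, z forward; pixel columns grow to the right and rows downward; lengths in m; the calibration is good to about 2 mm. A picture is of the moment at which its call begins: read the wrist's pose just before it. calibration takes no time and is no camera call; for the wrist camera it gives the pose at the moment of the call.
- workorder.hand_in(): hands the job in, once; it reports no verdict.
Trained networks look in the newest picture that a camera, given by its name, has taken for a name from the list of things; names that differ only in an ending like _2 or _b are one class to them, and where a whole thing is asked for, a point or a joint stands for the part that bears it (a point fixed in the world has none). Each returns a list of dicts, best first, with "score" (0 to 1); they miss things now and then, are a little off and sometimes report something else, mostly with a low value. They report only what shows in the picture. A call takes as long as a camera call. They do not tell look-alikes from the thing itself.
- spotter.search_frame(camera, name): "centre" ([column, row] as shares, 0 to 1, of the picture: columns of its width, rows of its height, amid what is visible of it).
- spotter.outline_of(camera, name): "region" (400x640 bool, what is visible of it) and "centre" ([column, row] as shares, 0 to 1, of the picture: columns of its width, rows of its height, amid what is visible of it).
The state is a dict: "time_s": time; "q": joint angles; "dq": joint speeds; "joint_efforts": joint torques, N m; "eef_pos": TCP position; "eef_rot": TCP orientation; "wrist_force": force on the tool from outside, world axes, zero at the start; "torque": the same for the moment, N m; "opening": opening from 0.0 (shut) to 1.0 (fully open).
Only numpy, scipy, OpenCV 4.12 (cv2) and the standard library are available. Lean on these libraries where they do the work, as an engineer would, in place of code of your own. Each camera call takes 0.05 s, during which the arm holds its last target. There are 200 camera calls.

## Task

Lay the loose thread cassette in the empty lane of the sloping wooden rack, facing the same way as the cassette in the other lane, and slide it down the lane fully home against the end stop. Then press the black pad of that lane's locking fork until it snaps and stays down by itself, pressing carefully so as not to strain it, and leave the spool, tape roll and jar alone.

Things in the scene. Friction and masses are not known exactly. Their poses are not given: they have to be found in the camera images.
- lane: Empty wooden channel of a fixed rack, sloping 0.35 rad down to the rack's robot side. Origin on its floor, mid-width; x up the slope, y across, z square off the floor. Floor from x = -110 mm (face of the end stop, 24 mm high) to +102 mm (open end), 48 mm wide; side walls 6 mm thick, 14 mm high. A like lane at y = +110 mm already holds a cassette, its fork down.
- lane_stop (a point): Point on the lane's floor, mid-width, at the end stop's face. Near it the fork's two steel guide posts stand outside the walls, at lane y = +-40 mm (30 to 50 mm), x from -108 to -72 mm, 72 mm high off the lane's floor.
- fork_pad (a point): Centre of the top face of the black round press pad (40 mm across, 10 mm thick) of the empty lane's metal locking fork. Raised: at x = -90, y = 0, z = 88 mm in the lane's frame; it moves along the lane's -z. A crossbar 88 mm long lies under it, 59 to 69 mm off the floor.
- fork_tines (a point): Mid-way between the lower ends of the fork's two tines, 35 mm off the lane's floor when raised. Each tine is 8 mm wide (y 10 to 18 mm either side) and 6 mm thick along x. A cassette's nose slides in beneath them; when it is home they drop astride its neck, between head and body. If it is not home they land on it.
- fork (a joint): Fork travel in m: 0 raised, grows downward; a spring (2 to 3 N) lifts it unless latched. At the catch the push climbs within 3 mm to about 9 to 13 N, then drops to nothing within 2 mm: the snap, and the catch holds. The catch is set out of sight, different each time: it snaps anywhere from 9 to 29 mm and rests latched some 4 mm lower. About 5 mm past the snap a stiff buffer begins; over 30 N on the pad strains it.
- cassette_tab (a point): Grip point in the upright tab of the loose grey cassette (0.10 to 0.21 kg), 48 mm above its underside. Axes: x nose to tail, y across, z up. The tab is 44 mm long (x), 14 mm thick (pinch across y), 26 to 60 mm above the underside. Starts upright on the table, its yaw within 1.5 rad of the robot's. Home in the lane: x = -28, y = 0, z = 48 mm in the lane's frame, axes along the lane's.
- cassette_nose (a point): Middle of the front face of the cassette's nose, 13 mm above its underside and 82 mm ahead (-x) of the tab's centre. From it backwards: head 10 mm long, 32 wide, 26 high; low neck 20 long, 12 wide, 14 high; body 80 long, 44 wide, 26 high. The nose goes downhill; home, this point touches the end stop (lane x = -110 mm).
- spool_center (a point): Bystander: centre of a pale thread cone, 72 mm across the foot, 120 mm high, standing on the table.
- tape_center (a point): Bystander: centre of a cardboard tape roll lying flat, 90 mm across, 24 mm high.
- jar_center (a point): Bystander: centre of a glass jar, 60 mm across, 75 mm high.
There are look-alikes about, which are no part of the job. Leave any red or yellow look-alike of the part that bears cassette_tab alone.

How it is judged:
By the outcome, as a careful person would: the job done as asked, in the order asked, and still so for the second after the job is handed in, with the robot touching nothing.
It also fails if it takes over 58 s, if anything falls off the work surface, if the arm or the gripper's body presses on something with over 40 N, if the wrist force passes 120 N, or if a joint passes its speed limit or range.

## Working session

There is one attempt and no reset: what is moved stays moved. The work goes in short steps, Python scripts to look and compute and a tool call to move; the robot and the scene stay as the last step left them, time stands still between calls to the robot, and variables do not carry over. Pictures are saved under pics/ and viewed, about 8 in all and at most 12, crops included, and the job is handed in when it is done.

Besides the shell and the picture viewer there is one more tool, called after "Request:" as name([rows], argument=value, ...), one row to a line, values as JSON. move_arm: Moves the arm, as the interface text tells. Its arguments: {"type":"object","properties":{"motion":{"type":"array","items":{"type":"array"}}},"required":["motion"]}

```bash
mkdir -p pics; cat > h.py <<'E'
import numpy as np, cv2
from bench import monitor, viewer, workorder, spotter
from scipy.spatial.transform import Rotation as R
def K(n):
    c=viewer.calibration(n); f=200/np.tan(np.radians(c["fovy"]/2)); return f,c["cx"],c["cy"],np.array(c["extrinsics"])
def ray(n,u,v,k=None):
    f,cx,cy,E=k or K(n); d=E[:3,:3]@np.array([(u-cx)/f,(v-cy)/f,1]); return E[:3,3],d/np.linalg.norm(d)
def onz(n,u,v,z,k=None):
    o,d=ray(n,u,v,k); return o+d*(z-o[2])/d[2]
def proj(n,p,k=None):
    f,cx,cy,E=k or K(n); q=E[:3,:3].T@(np.array(p)-E[:3,3]); return np.array([f*q[0]/q[2]+cx,f*q[1]/q[2]+cy])
def tri(rays):
    A=np.zeros((3,3));b=np.zeros(3)
    for o,d in rays:
        P=np.eye(3)-np.outer(d,d);A+=P;b+=P@o
    p=np.linalg.solve(A,b); return p,[np.linalg.norm((np.eye(3)-np.outer(d,d))@(p-o)) for o,d in rays]
def rot(q): return R.from_quat([q[1],q[2],q[3],q[0]])
E
python3 - <<'E'
from h import *
o=monitor.get_obs();print(o["eef_pos"],o["eef_rot"],o["time_s"],o["wrist_force"])
for n in ["scene","side"]:
    cv2.imwrite(f"pics/{n}0.png",viewer.camera(n)); k=K(n);print(n,k[0],k[3].round(3).tolist())
    for t in ["cassette_tab","cassette_nose","lane_stop","fork_pad","fork_tines","spool_center","tape_center","jar_center"]:
        print(t,[((np.array(d["centre"])*[640,400]).round().tolist(),round(d["score"],2)) for d in spotter.search_frame(n,t)][:5])
E
```

```text
[0.17117177 0.54837852 0.23838108] [-3.18361969e-04  1.50815839e-01  9.88561484e-01 -8.21009603e-04] 0.0 [ 0.26016572 -0.15222069  0.65826289]
scene 504.63038057120514 [[0.258, 0.582, -0.771, 1.701], [0.966, -0.154, 0.206, -0.365], [0.001, -0.798, -0.603, 1.031], [0.0, 0.0, 0.0, 1.0]]
cassette_tab [([234.0, 252.0], 0.82), ([227.0, 198.0], 0.74), ([284.0, 277.0], 0.61), ([345.0, 223.0], 0.3)]
cassette_nose [([234.0, 223.0], 0.89), ([225.0, 199.0], 0.74), ([234.0, 251.0], 0.69)]
lane_stop [([343.0, 223.0], 0.58)]
fork_pad [([332.0, 202.0], 0.75)]
fork_tines [([334.0, 199.0], 0.7)]
spool_center [([283.0, 276.0], 0.97)]
tape_center [([432.0, 191.0], 0.58)]
jar_center [([155.0, 224.0], 0.73), ([285.0, 279.0], 0.58), ([333.0, 203.0], 0.15)]
side 462.97899407185344 [[0.655, -0.474, 0.589, -0.321], [-0.756, -0.394, 0.523, -0.81], [-0.016, -0.788, -0.616, 0.99], [0.0, 0.0, 0.0, 1.0]]
cassette_tab [([362.0, 272.0], 0.9), ([327.0, 304.0], 0.86), ([431.0, 315.0], 0.71), ([388.0, 250.0], 0.7)]
cassette_nose [([389.0, 250.0], 0.69), ([358.0, 268.0], 0.66), ([332.0, 306.0], 0.55)]
lane_stop [([312.0, 194.0], 0.87)]
fork_pad [([297.0, 198.0], 0.55)]
fork_tines []
spool_center [([388.0, 201.0], 0.91)]
tape_center [([194.0, 184.0], 0.82)]
jar_center [([429.0, 315.0], 0.83)]
```

View pics/scene0.png

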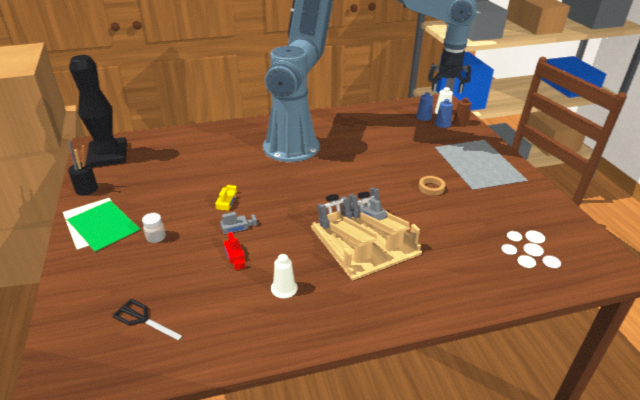

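View pics/side0.png

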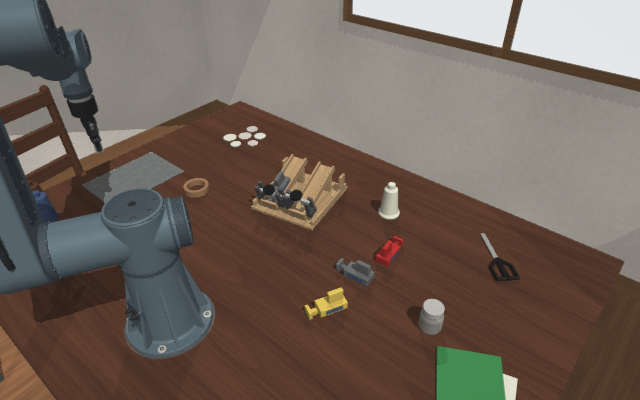

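Candidates in the scene picture: yellow (227,198), red (234,252) and grey (238,223). The grey one is the target. In the rack, the right lane at (375,208) holds a cassette and the left lane is empty. I'll check both in one close composite.

```bash
python3 - <<'E'
from h import *
a=cv2.imread("pics/scene0.png");b=cv2.imread("pics/side0.png")
def c(im,x,y,w,h): return cv2.resize(im[y:y+h,x:x+w],(400,300),interpolation=cv2.INTER_CUBIC)
o=np.vstack([np.hstack([c(a,205,185,80,60),c(a,305,180,124,93)]),np.hstack([c(b,320,235,80,60),c(b,245,150,108,81)])])
cv2.imwrite("pics/crop1.png",o)
E
```

```text
(no output)
```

View pics/crop1.png

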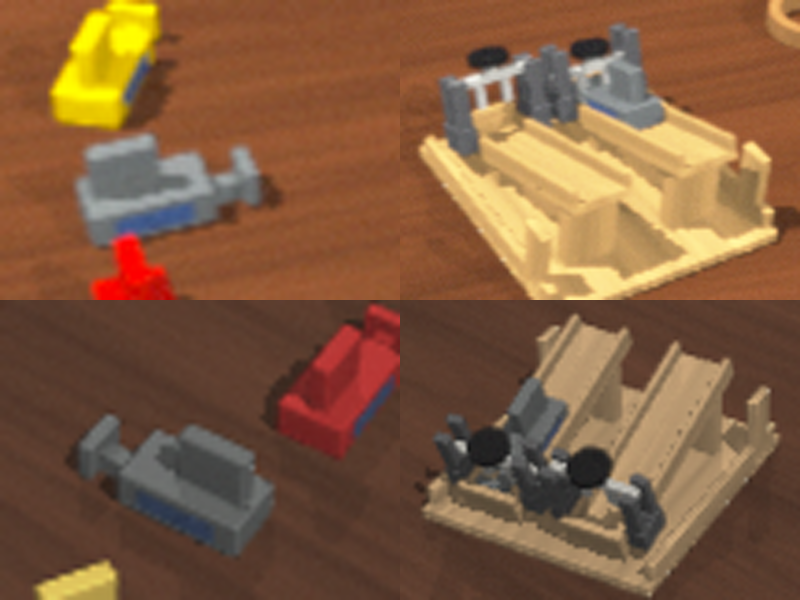

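The composite confirms it. The grey cassette's head points to +y (scene 256,219; side 341,265). The empty lane's raised pad is at about scene (332,198) and side (296,195). Next I'll take rough positions and then go look from near.

```bash
cat >> h.py <<'E'
def shift(tgt, Rt=None, o=None):
    "target TCP pos & Rotation -> rows units in the current tool frame"
    o=o or monitor.get_obs(); r0=rot(o["eef_rot"]); d=r0.inv().apply(np.array(tgt)-o["eef_pos"])/.06
    w=(r0.inv()*Rt).as_rotvec(degrees=True)/8 if Rt is not None else np.zeros(3)
    print("shift",d.round(3),"turn",w.round(3))
def down(yaw): # tool x horizontal along yaw, tool z down
    return R.from_euler('z',yaw)*R.from_euler('x',np.pi)
E
python3 - <<'E'
from h import *
P={"padE":((332,198),(296,195)),"padO":((364,195),(269,190)),"tabtop":((229.4,214),(364,266)),"head top":((254,216),(341,262.5))}
for k,(a,b) in P.items():
    p,e=tri([ray("scene",*a),ray("side",*b)]);print(k,p.round(3),np.round(e,4))
k=K("wrist");o=monitor.get_obs();r0=rot(o["eef_rot"])
E=k[3];print("wrist f",k[0],"cam in tool",r0.inv().apply(E[:3,3]-o["eef_pos"]).round(3),(r0.inv().as_matrix()@E[:3,:3]).round(3).tolist())
for n,pts in [("jar",((153,237),(431,325))),("spool",((285,292),(389,214)))]:
    print(n,onz("scene",*pts[0],0),onz("side",*pts[1],0))
E
```

```text
padE [0.511 0.014 0.107] [0.0003 0.0003]
padO [0.495 0.124 0.085] [0.0014 0.0014]
tabtop [ 0.443 -0.301  0.053] [0.0035 0.0035]
head top [ 0.436 -0.225  0.023] [0.0041 0.0041]
wrist f 319.2011752144012 cam in tool [ 0.074  0.001 -0.134] [[0.001, -0.956, -0.292], [1.0, 0.001, -0.001], [0.001, -0.292, 0.956]]
jar [ 0.42639067 -0.5384026   0.        ] [ 0.42693005 -0.53304514  0.        ]
spool [ 0.75617372 -0.19125543  0.        ] [ 0.73413187 -0.19739299  0.        ]
```

```bash
python3 - <<'E'
from h import *
shift([.53,.06,.29],down(3.3))
E
```

```text
shift [-8.133 -5.995 -0.845] turn [ 0.     0.    -3.303]
```

Request:
move_arm([
  [[-8.13,-6,-0.85],[0,0,-3.3],100],
  [[-8.13,-6,-0.85],[0,0,-3.3],100],
  [[-8.13,-6,-0.85],[0,0,-3.3],100],
  [[-8.13,-6,-0.85],[0,0,-3.3],100],
  [[-8.13,-6,-0.85],[0,0,-3.3],100],
  [[-8.13,-6,-0.85],[0,0,-3.3],100],
  [[-8.13,-6,-0.85],[0,0,-3.3],100],
  [[-8.13,-6,-0.85],[0,0,-3.3],100],
  [[-8.13,-6,-0.85],[0,0,-3.3],100],
  [[-8.13,-6,-0.85],[0,0,-3.3],100],
])

```text
time_s: 2.15
eef_pos: [0.5308, 0.0576, 0.2907]
eef_rot: [0.0, -0.078, 0.997, -0.0]
wrist_force: [0.6, 1.2, 1.5]
opening: 0.998
```

Request:
move_arm([
  [[0,0,0],[0,0,0],100],
  [[0,0,0],[0,0,0],100],
  [[0,0,0],[0,0,0],100],
])

```text
time_s: 2.52
eef_pos: [0.529, 0.061, 0.2902]
eef_rot: [-0.0, -0.08, 0.997, 0.0]
wrist_force: [1.0, -0.5, -0.5]
opening: 0.996
```

```bash
python3 - <<'E'
from h import *
shift([.53,.06,.29],down(3.3))
k=K("wrist");im=viewer.camera("wrist");cv2.imwrite("pics/w1.png",im);np.save("w1k.npy",np.array([*k[:3],*k[3].ravel()]))
for t in ["cassette_tab","lane_stop","fork_pad","fork_tines"]:
    print(t,[((np.array(d["centre"])*[640,400]).round(1).tolist(),round(d["score"],2)) for d in spotter.search_frame("wrist",t)][:5])
for p in [[.511,.014,.107],[.495,.124,.085]]: print(proj("wrist",p,k))
E
```

```text
shift [-0.014 -0.019  0.003] turn [ 0.003 -0.003  0.008]
cassette_tab [([31.6, 149.0], 0.75), ([42.7, 43.8], 0.63)]
lane_stop [([283.5, 213.8], 0.9), ([44.1, 46.5], 0.32)]
fork_pad [([274.8, 154.2], 0.69)]
fork_tines [([273.2, 157.2], 0.69)]
[271.18871895 153.55325066]
[378.72132809 152.0477839 ]
```

View pics/w1.png

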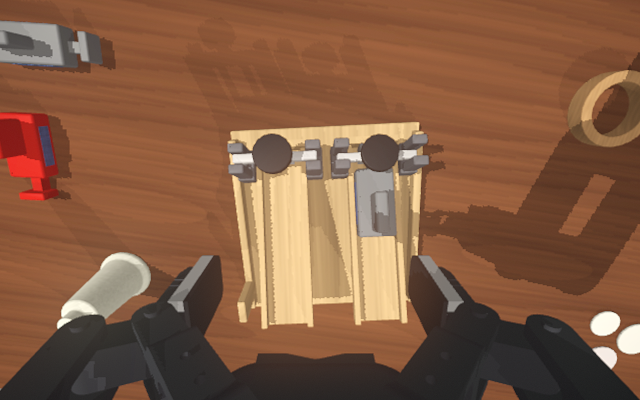

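The wrist view shows the empty lane in the middle (pad 272,153) and the occupied lane at right (pad 379,153). The grey cassette is at upper left, its nose at (100,48). I'll refine the lane pose using a model overlay.

```bash
cat >> h.py <<'E'
def lane(p): # p=x,y,z,yaw -> Rotation, origin
    return R.from_euler('z',p[3])*R.from_euler('y',-.35),np.array(p[:3])
def lp(p,q): r,o=lane(p); return r.apply(np.array(q)/1000)+o
def ldk(f):
    a=np.load(f); return (*a[:3],a[3:].reshape(4,4))
E
python3 - <<'E'
from h import *
from scipy.optimize import least_squares
k=ldk("w1k.npy");ks=K("scene");kd=K("side")
obs=[([-90,0,88],k,"w",(271.5,153.5)),([-90,0,88],ks,"",(332,198)),([-90,0,88],kd,"",(296,195)),
 ]
# other pad down by d along -z at y=110
def f(v):
    p=v[:4]; r=[proj("",lp(p,[-90,0,88]),kk)-np.array(uv) for kk,uv in ((k,(271.5,153.5)),(ks,(332,198)),(kd,(296,195)))]
    r+=[proj("",lp(p,[-90,110,88-v[4]]),kk)-np.array(uv) for kk,uv in ((k,(379.5,153)),(ks,(364,195)),(kd,(269,190)))]
    return np.concatenate(r)
s=least_squares(f,[.56,.02,.055,.15,15]);print(s.x.round(4),f(s.x).round(1))
p=s.x[:4];np.save("lane.npy",p)
im=cv2.imread("pics/w1.png");S=4;x0,y0=220,110
c=cv2.resize(im[y0:y0+230,x0:x0+200],None,fx=S,fy=S,interpolation=cv2.INTER_CUBIC)
def ln(a,b,col):
    A,B=[tuple(int(t) for t in (proj("",lp(p,q),k)-[x0-.5,y0-.5])*S) for q in (a,b)]; cv2.line(c,A,B,col,1)
for y in (-30,-24,24,30): ln([-110,y,14],[102,y,14],(255,0,0))
for y in (-24,24): ln([-110,y,0],[102,y,0],(0,0,255))
ln([102,-24,0],[102,24,0],(0,0,255));ln([-110,-24,24],[-110,24,24],(0,255,0))
for y in(30,50,-30,-50): ln([-108,y,72],[-72,y,72],(0,255,0))
for y in(110-30,140): ln([-110,y,14],[102,y,14],(255,0,255))
cv2.imwrite("pics/ov1.png",c[:,:][:600] if 0 else cv2.resize(c,(522,600)))
E
```

```text
[ 0.6231  0.0384  0.0555  0.2067 22.4241] [ 0.5  0.   0.2 -0.2 -0.1 -0.  -0.7 -0.1 -0.3  0.1 -0.2 -0.6]
```

View pics/ov1.png

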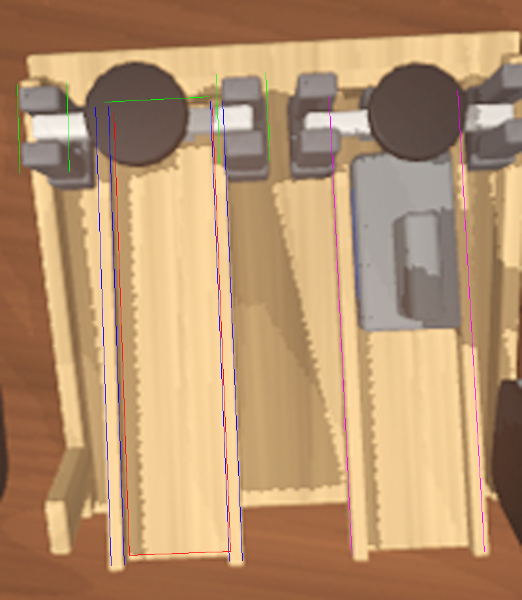

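The lane fit agrees to about 1 mm: walls, posts and end edge all coincide with the overlay. Next I go over the cassette.

```bash
python3 - <<'E'
from h import *
shift([.443,-.28,.22],down(1.66))
E
```

```text
shift [ 2.322 -5.375  1.173] turn [1.0000e-03 2.0000e-03 1.1751e+01]
```

Request:
move_arm([
  [[2.3,-5.4,0.3],[0,0,11.75],100],
  [[2.3,-5.4,0.3],[0,0,11.75],100],
  [[2.3,-5.4,0.3],[0,0,11.75],100],
  [[2.3,-5.4,0.3],[0,0,11.75],100],
  [[2.3,-5.4,0.3],[0,0,11.75],100],
  [[2.3,-5.4,1.17],[0,0,11.75],100],
  [[2.3,-5.4,1.17],[0,0,11.75],100],
  [[2.3,-5.4,1.17],[0,0,11.75],100],
  [[2.3,-5.4,1.17],[0,0,11.75],100],
  [[2.3,-5.4,1.17],[0,0,11.75],100],
])

```text
time_s: 4.03
eef_pos: [0.4445, -0.2817, 0.2201]
eef_rot: [0.0, 0.675, 0.738, 0.0]
wrist_force: [-0.3, -0.2, -0.2]
opening: 1.003
```

Request:
move_arm([
  [[0,0,0],[0,0,0],60],
  [[0,0,0],[0,0,0],60],
  [[0,0,0],[0,0,0],60],
])

```text
time_s: 4.4
eef_pos: [0.4444, -0.2818, 0.2201]
eef_rot: [0.0, 0.675, 0.738, -0.0]
wrist_force: [0.2, 0.1, 0.3]
opening: 0.599
```

```bash
python3 - <<'E'
from h import *
k=K("wrist");im=viewer.camera("wrist");cv2.imwrite("pics/w2.png",im);np.save("w2k.npy",np.array([*k[:3],*k[3].ravel()]))
o=monitor.get_obs();print(o["eef_pos"],o["eef_rot"])
for d in spotter.outline_of("wrist","cassette_tab")[:4]:
    m=d["region"].astype(np.uint8);ys,xs=np.nonzero(m);print(d["score"],m.sum(),xs.min(),xs.max(),ys.min(),ys.max(),im[m>0].mean(0).round())
for t in ["cassette_tab","cassette_nose"]:
    print(t,[((np.array(d["centre"])*[640,400]).round(1).tolist(),round(d["score"],2)) for d in spotter.search_frame("wrist",t)][:5])
E
```

```text
[ 0.44443186 -0.28184575  0.22010668] [1.20961934e-05 6.75023553e-01 7.37796179e-01 8.94830463e-06]
0.98 3923 383 489 181 224 [ 47.  55. 215.]
0.97 4435 117 231 130 210 [ 24. 214. 229.]
0.69 3736 293 335 112 221 [166. 169. 173.]
cassette_tab [([429.8, 200.3], 0.84), ([178.7, 173.4], 0.84)]
cassette_nose [([179.6, 167.1], 0.97), ([311.2, 173.1], 0.96), ([430.1, 201.9], 0.82)]
```

View pics/w2.png

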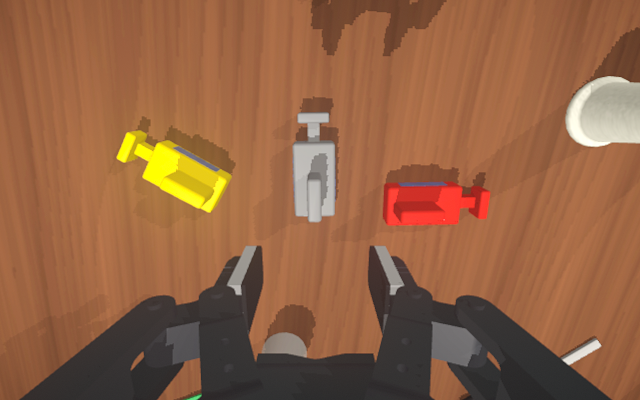

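The grey cassette is at (315,165), nose up in the picture and nearly aligned with the tool. Red and yellow are well clear at either side. I'll fit its pose by silhouette.

```bash
cat >> h.py <<'E'
BX=[(-82,-72,-16,16,0,26),(-72,-52,-6,6,0,14),(-52,28,-22,22,0,26),(-22,22,-7,7,26,60)]
def sil(Rc,tc,k,shape=(400,640),S=4):
    "silhouette of cassette, tc = world of underside point below tab centre"
    m=np.zeros((shape[0]*S,shape[1]*S),np.uint8)
    for a,b,c,d,e,f in BX:
        q=np.array([[x,y,z] for x in(a,b) for y in(c,d) for z in(e,f)])/1000
        uv=np.array([proj("",Rc.apply(v)+tc,k) for v in q]);
        cv2.fillConvexPoly(m,cv2.convexHull(((uv+.5)*S).round().astype(np.int32)),255)
    return cv2.resize(m,shape[::-1],interpolation=cv2.INTER_AREA)/255.
E
python3 - <<'E'
from h import *
from scipy.optimize import minimize
k=ldk("w2k.npy");im=cv2.imread("pics/w2.png").astype(int)
hsv=cv2.cvtColor(im.astype(np.uint8),cv2.COLOR_BGR2HSV)
m=np.zeros((400,640));sub=((hsv[...,1]<70)|((hsv[...,0]>95)&(hsv[...,0]<130)))[95:235,280:350];
m[95:235,280:350]=sub
n,l,st,_=cv2.connectedComponentsWithStats(m.astype(np.uint8));j=1+st[1:,4].argmax();m=(l==j)*1.;print(st[j])
c=lambda v:np.abs(sil(R.from_euler('z',v[2]),np.array([v[0]/10,v[1]/10,0]),k)-m).sum()
s=minimize(c,[4.43,-3.0,-1.48],method="Nelder-Mead",options=dict(initial_simplex=[[4.43,-3,-1.48],[4.5,-3,-1.48],[4.43,-2.9,-1.48],[4.43,-3,-1.40]],xatol=1e-4,fatol=.1))
x,y,w=s.x*[.1,.1,1];print(x,y,w,s.fun,m.sum());np.save("cas.npy",[x,y,w])
# TCP = grasp + 11mm down ; grasp at z=.050
shift([x,y,.039],down(w+np.pi)); shift([x,y,.11],down(w+np.pi))
E
```

```text
[ 292  112   44  110 3804]
0.44566137309068665 -0.2982682644782472 -1.4606990003179625 191.7098039215686 3804.0
shift [-2.740e-01 -3.000e-03  3.018e+00] turn [-0.     0.    -0.155]
shift [-0.274 -0.003  1.835] turn [-0.     0.    -0.155]
```

Request:
move_arm([
  [[-0.27,0,1.5],[0,0,-0.15],60],
  [[-0.27,0,1.8],[0,0,-0.15],60],
  [[-0.27,0,2.4],[0,0,-0.15],60],
  [[-0.27,0,2.8],[0,0,-0.15],60],
  [[-0.27,0,3.0],[0,0,-0.15],60],
  [[-0.27,0,3.0],[0,0,-0.15],0],
  [[-0.27,0,3.0],[0,0,-0.15],0],
  [[-0.27,0,3.0],[0,0,-0.15],0],
  [[-0.27,0,3.0],[0,0,-0.15],0],
  [[-0.27,0,3.0],[0,0,-0.15],0],
])

```text
time_s: 5.85
eef_pos: [0.4464, -0.2987, 0.0412]
eef_rot: [0.001, 0.667, 0.745, -0.0]
wrist_force: [-1.8, -0.4, 6.2]
opening: 0.152
```

Request:
move_arm([
  [[0,0,0],[0,0,0],0],
  [[0,0,-0.5],[0,0,0],0],
  [[0,0,-1.5],[0,0,0],0],
  [[0,0,-2.5],[0,0,0],0],
  [[0,0,-3.3],[0,0,0],0],
  [[0,0,-3.3],[0,0,0],0],
])

```text
time_s: 6.6
eef_pos: [0.4476, -0.2998, 0.2429]
eef_rot: [0.005, 0.667, 0.745, -0.0]
wrist_force: [0.2, 0.6, -2.0]
opening: 0.153
```

```bash
python3 - <<'E'
from h import *
from scipy.optimize import minimize
k=K("wrist");im=viewer.camera("wrist");cv2.imwrite("pics/w3.png",im);np.save("w3k.npy",np.array([*k[:3],*k[3].ravel()]))
o=monitor.get_obs();print(o["eef_pos"],o["eef_rot"],o["wrist_force"],o["opening"]);np.save("w3o.npy",np.r_[o["eef_pos"],o["eef_rot"]])
E
```

```text
[ 0.44648982 -0.29861343  0.23993261] [ 1.98180438e-03  6.67443511e-01  7.44657781e-01 -1.47763872e-04] [ 0.35178579  0.00468692 -1.40708733] 0.1532438367546024
```

View pics/w3.png

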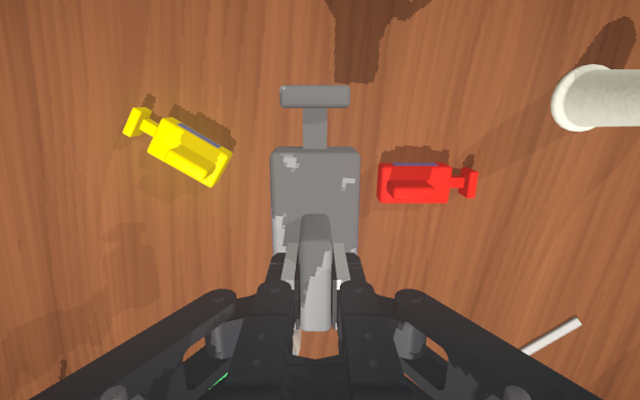

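The cassette is held, nose ahead of the fingers: head corners at about (280,86) and (350,86), body front corners at (271,149) and (359,149). I'll fit its in-hand pose from those.

```bash
python3 - <<'E'
from h import *
from scipy.optimize import least_squares
im=cv2.imread("pics/w3.png");g=cv2.cvtColor(im,cv2.COLOR_BGR2GRAY).astype(int)
k=ldk("w3k.npy");a=np.load("w3o.npy");r0=rot(a[3:])
# edges check
for r in (93,98): 
    d=np.abs(im[r,:,2].astype(int)-im[r,:,0]); print(r,"cols",[c for c in range(255,380) if (d[c]<25)!=(d[c-1]<25)])
for r in (165,185): 
    d=np.abs(im[r,:,2].astype(int)-im[r,:,0]); print(r,"cols",[c for c in range(255,380) if (d[c]<25)!=(d[c-1]<25)])
for c in (290,340): 
    d=np.abs(im[:,c,2].astype(int)-im[:,c,0]); print(c,"rows",[r for r in range(75,170) if (d[r]<25)!=(d[r-1]<25)])
P=[([-82,-16,26],(350,86)),([-82,16,26],(280,86)),([-52,-22,26],(359.5,149)),([-52,22,26],(271,149))]
B=R.from_euler('y',np.pi) # cassette axes in tool: x-> -x, z-> -z, y->y
# cassette y=+ side in image?
def f(v,sg=1):
    Rc=r0*R.from_rotvec([0,v[3],v[4]])*B; tc=np.array(a[:3])+r0.apply(np.array(v[:3]))
    return np.concatenate([proj("",Rc.apply(np.array(q)/1000)+tc,k)-uv for q,uv in P]+[[0*v[3]]])
s=least_squares(f,[0,0,.04,0,0]);print("free",s.x.round(4),f(s.x).round(1))
g2=lambda v:f([v[0],v[1],v[2],0,v[3]]);s2=least_squares(g2,[0,0,.04,0]);print("nopitch",s2.x.round(4),g2(s2.x).round(1))
E
```

```text
93 cols [280, 350]
98 cols [280, 350]
165 cols [270, 360]
185 cols [271, 360]
290 rows [85, 108, 147]
340 rows [86, 108, 147]
free [ 0.1058  0.0041  0.6029 -0.0058 -3.1361] [-27.6  38.9  27.7  38.8 -34.1 -38.3  33.9 -38.5  -0. ]
nopitch [ 0.1058  0.004   0.6029 -3.1362] [-27.6  38.9  27.7  38.8 -34.1 -38.3  33.9 -38.5   0. ]
```

```bash
python3 - <<'E'
from h import *
from scipy.optimize import least_squares
k=ldk("w3k.npy");a=np.load("w3o.npy");r0=rot(a[3:])
P=[([-82,16,26],(350,85.5)),([-82,-16,26],(280,85.5)),([-52,22,26],(360,147.5)),([-52,-22,26],(270.5,147.5))]
B=R.from_euler('y',np.pi)
def f(v):
    Rc=r0*R.from_rotvec([0,v[3],v[4]])*B; tc=np.array(a[:3])+r0.apply(np.array(v[:3]))
    return np.concatenate([proj("",Rc.apply(np.array(q)/1000)+tc,k)-uv for q,uv in P])
s=least_squares(f,[0,0,.04,0,0]);print("free",s.x.round(4),f(s.x).round(1))
g2=lambda v:f([v[0],v[1],v[2],0,v[3]]);s2=least_squares(g2,[0,0,.04,0]);print("nopitch",s2.x.round(4),g2(s2.x).round(1))
E
```

```text
free [ 0.0075  0.0019  0.0616  0.2464 -0.0023] [ 0.6 -0.3 -0.4 -0.2 -0.9  0.1  0.6  0.3]
nopitch [-0.0007  0.0019  0.0491 -0.002 ] [-0.9 -1.   1.1 -0.9 -0.7  0.9  0.5  1.1]
```

```bash
python3 - <<'E'
from h import *
a=np.load("w3o.npy");r0=rot(a[3:]);B=R.from_euler('y',np.pi);out=[]
for n in ("side","scene"):
    k=K(n);im=viewer.camera(n);cv2.imwrite(f"pics/{n}3.png",im)
    c=proj(n,a[:3],k).astype(int);x0,y0=c-[45,30]
    for v in (None,[0,.001,.041,0,0],[.0075,.0019,.0616,.2464,0]):
        t=cv2.resize(im[y0:y0+72,x0:x0+90],None,fx=3,fy=3*1.0,interpolation=cv2.INTER_CUBIC)
        if v:
            Rc=r0*R.from_rotvec([0,v[3],v[4]])*B; tc=a[:3]+r0.apply(v[:3])
            m=(sil(Rc,tc,k)[y0:y0+72,x0:x0+90]>.5).astype(np.uint8);m=cv2.resize(m,None,fx=3,fy=3)
            cs,_=cv2.findContours(m,0,1);cv2.drawContours(t,cs,-1,(0,0,255),1)
        out.append(t)
cv2.imwrite("pics/hold.png",np.vstack([np.hstack(out[:3]),np.hstack(out[3:])])[:600,:800])
E
```

```text
(no output)
```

View pics/hold.png

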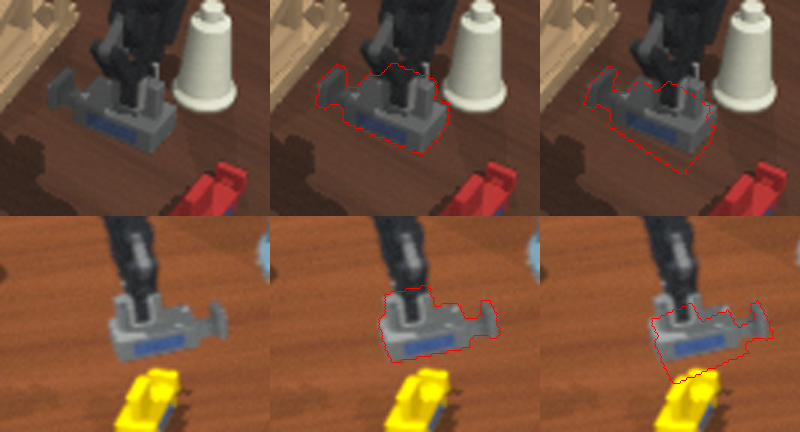

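No pitch and an underside about 41 mm below the TCP match the side and scene views. Next I hover over the lane, tilted with it.

```bash
cat >> h.py <<'E'
def tolane(x,y,z,yaw=0):
    "TCP target given in lane mm, tool aligned with the lane"
    p=np.load("lane.npy"); r,_=lane(p); t=lp(p,[x,y,z]); print(t.round(4)); shift(t,r*R.from_euler('z',yaw)*R.from_euler('y',np.pi))
E
python3 - <<'E'
from h import *
tolane(35,-1,41+35)
E
```

```text
[0.6299 0.0388 0.1389]
shift [5.229 3.675 1.634] turn [ -2.085  -1.914 -11.816]
```

Request:
move_arm([
  [[1,0.7,0],[-0.2,-0.2,-1.3],0],
  [[2,1.4,0],[-0.4,-0.4,-2.6],0],
  [[3,2.1,0],[-0.6,-0.6,-3.9],0],
  [[4,2.8,0],[-0.9,-0.8,-5.2],0],
  [[4.6,3.2,0],[-1.1,-1,-6.5],0],
  [[5.23,3.68,0.2],[-1.4,-1.2,-7.8],0],
  [[5.23,3.68,0.4],[-1.6,-1.5,-9.1],0],
  [[5.23,3.68,0.6],[-1.84,-1.7,-10.4],0],
  [[5.23,3.68,0.8],[-2.08,-1.91,-11.8],0],
  [[5.23,3.68,0.8],[-2.08,-1.91,-11.8],0],
])

```text
time_s: 8.0
eef_pos: [0.6285, 0.038, 0.1859]
eef_rot: [0.17, -0.1, 0.98, 0.018]
wrist_force: [-0.6, -0.3, -1.5]
opening: 0.15
```

```bash
python3 - <<'E'
from h import *
print(monitor.get_obs()["eef_pos"],monitor.get_obs()["opening"])
tolane(35,-1,41+35)
E
```

```text
[0.62846037 0.03800015 0.18591518] 0.150363726685819
[0.6299 0.0388 0.1389]
shift [0.239 0.007 0.747] turn [-0.001 -0.046 -0.031]
```

Request:
move_arm([
  [[0.24,0,0.4],[0,-0.05,-0.03],0],
  [[0.24,0,0.75],[0,-0.05,-0.03],0],
  [[0.24,0,0.75],[0,-0.05,-0.03],0],
])

```text
time_s: 8.38
eef_pos: [0.6316, 0.0385, 0.1405]
eef_rot: [0.175, -0.101, 0.979, 0.018]
wrist_force: [0.4, 0.4, -1.3]
opening: 0.15
```

```bash
python3 - <<'E'
from h import *
k=K("wrist");im=viewer.camera("wrist");cv2.imwrite("pics/w4.png",im);np.save("w4k.npy",np.array([*k[:3],*k[3].ravel()]))
o=monitor.get_obs();a=np.r_[o["eef_pos"],o["eef_rot"]];np.save("w4o.npy",a);tolane(35,-1,76)
p=np.load("lane.npy");t=im.copy()
for y,z in((-30,14),(-24,14),(24,14),(30,14)):
    cv2.line(t,*[tuple(int(round(c)) for c in proj("",lp(p,[x,y,z]),k)) for x in(-60,20)],(255,0,0),1)
r0=rot(a[3:]);m=(sil(r0*R.from_euler('y',np.pi),a[:3]+r0.apply([0,0.0015,.041]),k)>.5).astype(np.uint8)
cs,_=cv2.findContours(m,0,1);cv2.drawContours(t,cs,-1,(0,0,255),1)
cv2.imwrite("pics/w4o.png",cv2.resize(t[0:300,170:490],(640,600)))
E
```

```text
[0.6299 0.0388 0.1389]
shift [0.056 0.015 0.035] turn [-0.013  0.037 -0.   ]
```

View pics/w4o.png

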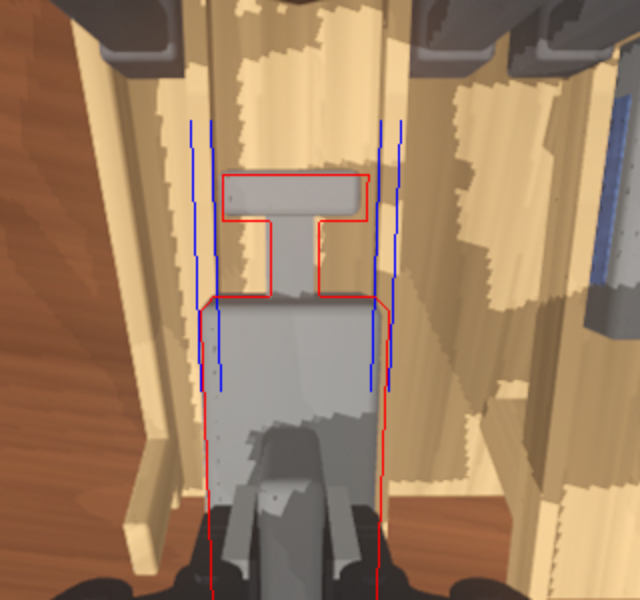

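Cassette and lane line up with the nose downhill. The head centre is about 1 mm toward −y, so I shift slightly +y and lower.

Request:
move_arm([
  [[0.05,0.015,0.25],[0,0,0],0],
  [[0.05,0.015,0.45],[0,0,0],0],
  [[0.05,0.015,0.52],[0,0,0],0],
  [[0.05,0.015,0.52],[0,0,0],0],
])

```text
time_s: 8.93
eef_pos: [0.6407, 0.0406, 0.1131]
eef_rot: [0.177, -0.103, 0.979, 0.017]
wrist_force: [-5.7, -0.5, 6.2]
opening: 0.145
```

```bash
python3 - <<'E'
from h import *
tolane(35,-1,41)
E
```

```text
[0.6417 0.0412 0.106 ]
shift [0.025 0.007 0.117] turn [-0.018  0.051  0.018]
```

```bash
python3 - <<'E'
from h import *
im=viewer.camera("wrist");b=viewer.camera("side");c=viewer.camera("scene")
k=K("side");q=proj("side",lp(np.load("lane.npy"),[-30,0,20]),k).astype(int)
k=K("scene");s=proj("scene",lp(np.load("lane.npy"),[0,0,20]),k).astype(int)
f=lambda i,u,w,h:cv2.resize(i[u[1]-h//2:u[1]+h//2,u[0]-w//2:u[0]+w//2],(400,280),interpolation=cv2.INTER_CUBIC)
cv2.imwrite("pics/low.png",np.vstack([cv2.resize(im[60:260,180:460],(400,286)),])if 0 else np.hstack([cv2.resize(im[0:300,180:460],(400,560),),np.vstack([f(b,q,100,70),f(c,s,100,70)])]))
E
```

```text
(no output)
```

View pics/low.png

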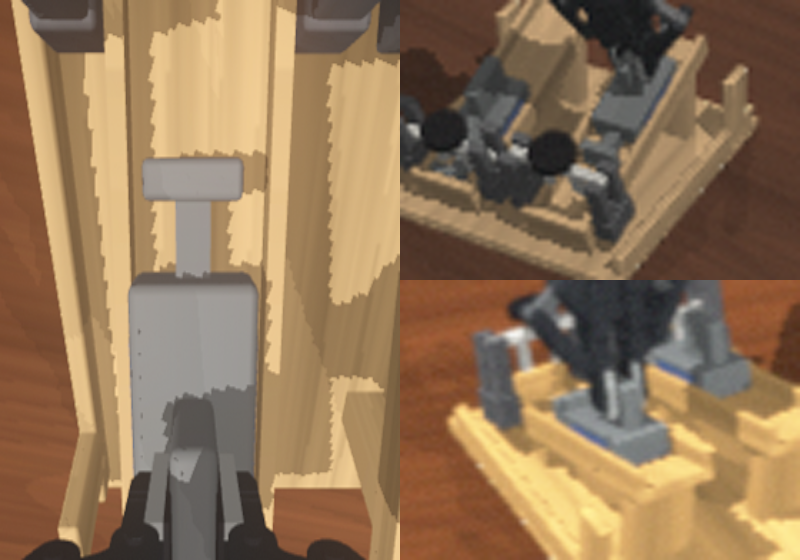

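The cassette is nearly in, but it sits about 1.4 mm toward the left wall and probably rests on its edge. I'll lift a little, shift +y, and lower again.

Request:
move_arm([
  [[0,0,-0.1],[0,0,0],0],
  [[0,0.025,-0.1],[0,0,0],0],
  [[0,0.025,0],[0,0,0],0],
  [[0,0.025,0.06],[0,0,0],0],
  [[0,0.025,0.06],[0,0,0],0],
])

```text
time_s: 9.7
eef_pos: [0.6411, 0.0419, 0.113]
eef_rot: [0.177, -0.104, 0.979, 0.016]
wrist_force: [-36.6, -6.3, 42.6]
opening: 0.147
```

```bash
python3 - <<'E'
from h import *
tolane(35,-1,41); p=np.load("lane.npy");print(lane(p)[0].inv().apply(monitor.get_obs()["wrist_force"]))
im=viewer.camera("wrist");cv2.imwrite("pics/w6.png",im)
d=np.abs(im[:,:,2].astype(int)-im[:,:,0])<28
for r in (93,98,165,180,200): print(r,[c for c in range(240,400) if d[r,c]!=d[r,c-1]])
E
```

```text
[0.6417 0.0412 0.106 ]
shift [ 0.034 -0.012  0.112] turn [-0.02   0.046  0.034]
[-20.26013112   1.34690406  52.72984848]
93 [281, 351]
98 [281, 351]
165 [271, 361]
180 [271, 361]
200 [272, 361]
```

53 N normal force means a firm contact, so I back off at once and then probe sideways lightly to tell lane floor from wall top.

Request:
move_arm([
  [[0,0,-0.07],[0,0,0],0],
  [[0,0,-0.07],[0,0,0],0],
])

```text
time_s: 10.0
eef_pos: [0.6404, 0.0421, 0.1131]
eef_rot: [0.177, -0.103, 0.979, 0.017]
wrist_force: [-0.1, 0.3, -0.7]
opening: 0.152
```

Request:
move_arm([
  [[0,0.03,0],[0,0,0],0],
  [[0,0.05,0],[0,0,0],0],
  [[0,0.05,0],[0,0,0],0],
])

```text
time_s: 10.38
eef_pos: [0.6401, 0.0443, 0.113]
eef_rot: [0.177, -0.102, 0.979, 0.016]
wrist_force: [0.1, -5.4, 1.9]
opening: 0.15
```

Request:
move_arm([
  [[0,-0.05,0],[0,0,0],0],
  [[0,-0.1,0],[0,0,0],0],
  [[0,-0.1,0],[0,0,0],0],
])

```text
time_s: 10.75
eef_pos: [0.6407, 0.04, 0.1129]
eef_rot: [0.177, -0.103, 0.979, 0.018]
wrist_force: [-1.4, 4.3, 1.4]
opening: 0.152
```

The play between walls is about 4 mm on both sides, so the cassette is in the lane on its floor, with TCP 48 mm above. I centre it and slide it downhill, watching force.

Request:
move_arm([
  [[0,0.045,0],[0,0,0],0],
  [[0.15,0.045,0],[0,0,0],0],
  [[0.3,0.045,0],[0,0,0],0],
  [[0.45,0.045,0],[0,0,0],0],
  [[0.6,0.045,0],[0,0,0],0],
  [[0.7,0.045,0],[0,0,0],0],
  [[0.7,0.045,0],[0,0,0],0],
])

```text
time_s: 11.62
eef_pos: [0.601, 0.0334, 0.0982]
eef_rot: [0.176, -0.103, 0.979, 0.017]
wrist_force: [-6.1, -2.0, 4.0]
opening: 0.151
```

```bash
python3 - <<'E'
from h import *
tolane(-28,0,48); p=np.load("lane.npy");print(lane(p)[0].inv().apply(monitor.get_obs()["wrist_force"]))
E
```

```text
[0.5812 0.0296 0.091 ]
shift [ 0.356  0.005 -0.004] turn [-0.017  0.044  0.019]
[-4.61731879 -0.67237668  5.94181036]
```

Request:
move_arm([
  [[0.12,0,-0.01],[0,0,0],0],
  [[0.22,0,-0.01],[0,0,0],0],
  [[0.3,0,-0.01],[0,0,0],0],
  [[0.34,0,-0.01],[0,0,0],0],
  [[0.34,0,-0.01],[0,0,0],0],
])

```text
time_s: 12.25
eef_pos: [0.5829, 0.0296, 0.0918]
eef_rot: [0.177, -0.103, 0.979, 0.017]
wrist_force: [-0.7, -0.4, -0.9]
opening: 0.151
```

Request:
move_arm([
  [[0.03,0,0],[0,0,0],0],
  [[0.05,0,0],[0,0,0],0],
  [[0.05,0,0],[0,0,0],0],
])

```text
time_s: 12.62
eef_pos: [0.5809, 0.029, 0.0914]
eef_rot: [0.178, -0.102, 0.979, 0.017]
wrist_force: [2.4, 1.3, 0.2]
opening: 0.148
```

```bash
python3 - <<'E'
from h import *
tolane(-28,0,48); p=np.load("lane.npy");print(lane(p)[0].inv().apply(monitor.get_obs()["wrist_force"]))
E
```

```text
[0.5812 0.0296 0.091 ]
shift [-0.004  0.008  0.009] turn [-0.021  0.065  0.017]
[ 2.56953385  0.78364795 -0.69516696]
```

Request:
move_arm([
  [[0.03,0,0],[0,0,0],0],
  [[0.04,0,0],[0,0,0],0],
  [[0.04,0,0],[0,0,0],0],
])

```text
time_s: 13.0
eef_pos: [0.5805, 0.0287, 0.0919]
eef_rot: [0.18, -0.102, 0.978, 0.017]
wrist_force: [7.8, 4.8, -0.0]
opening: 0.15
```

```bash
python3 - <<'E'
from h import *
tolane(-28,0,48); p=np.load("lane.npy");print(lane(p)[0].inv().apply(monitor.get_obs()["wrist_force"]))
E
```

```text
[0.5812 0.0296 0.091 ]
shift [-0.008  0.013  0.02 ] turn [-0.027  0.095  0.014]
[ 8.09916037  3.09039081 -2.97472063]
```

The end stop is felt: 2.4 mm more commanded gave 0.3 mm of movement and 8 N. I release, rise, and check from above.

Request:
move_arm([
  [[-0.02,0,0],[0,0,0],45],
  [[-0.02,0,0],[0,0,0],45],
  [[-0.02,0,0],[0,0,0],45],
  [[-0.02,0,-0.5],[0,0,0],45],
  [[-0.02,0,-1.2],[0,0,0],45],
  [[-0.02,0,-1.8],[0,0,0],45],
  [[-0.6,0,-1.8],[0,0,0],0],
  [[-0.6,0,-1.8],[0,0,0],0],
  [[-0.6,0,-1.8],[0,0,0],0],
  [[-0.6,0,-1.8],[0,0,0],0],
])

```text
time_s: 14.25
eef_pos: [0.5727, 0.0282, 0.2023]
eef_rot: [0.176, -0.103, 0.979, 0.017]
wrist_force: [0.2, -0.4, 0.1]
opening: -0.002
```

```bash
python3 - <<'E'
from h import *
k=K("wrist");im=viewer.camera("wrist")
o=monitor.get_obs();print(o["wrist_force"],o["opening"]);p=np.load("lane.npy");r,O=lane(p)
tolane(12,0,50);tolane(12,0,100)
t=im.copy()
m=(sil(r,lp(p,[-28,0,0]),k)>.5).astype(np.uint8)
cs,_=cv2.findContours(m,0,1);cv2.drawContours(t,cs,-1,(0,0,255),1)
cv2.imwrite("pics/w7.png",cv2.resize(t[0:300,160:480],(640,600)))
E
```

```text
[ 0.03383031 -0.45506386 -0.31088635] -0.004738497984378987
[0.6173 0.0372 0.1066]
shift [-0.152 -0.003  1.761] turn [-0.012  0.039  0.016]
[0.6005 0.0336 0.1535]
shift [-0.157 -0.004  0.928] turn [-0.012  0.039  0.016]
```

View pics/w7.png

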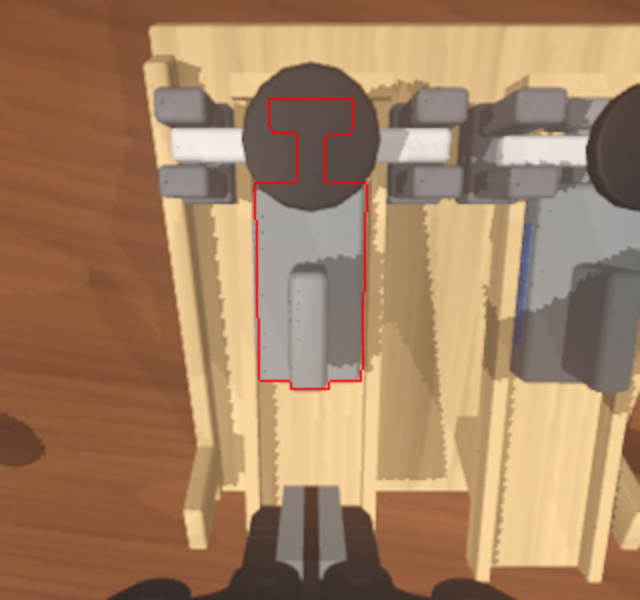

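The cassette outline coincides with the home model to about 1 px. I'll give it one gentle push on the tail side of the tab with closed fingers to be sure.

Request:
move_arm([
  [[-0.2,0,0.9],[0,0,0],0],
  [[-0.2,0,1.4],[0,0,0],0],
  [[-0.2,0,1.75],[0,0,0],0],
  [[-0.1,0,1.75],[0,0,0],0],
  [[-0.06,0,1.75],[0,0,0],0],
  [[-0.03,0,1.75],[0,0,0],0],
  [[-0.03,0,1.75],[0,0,0],0],
])

```text
time_s: 15.18
eef_pos: [0.6119, 0.0356, 0.1071]
eef_rot: [0.178, -0.103, 0.979, 0.017]
wrist_force: [-0.5, 0.0, 0.6]
opening: 0.004
```

Request:
move_arm([
  [[0.03,0,0],[0,0,0],0],
  [[0.03,0,0],[0,0,0],0],
])

```text
time_s: 15.42
eef_pos: [0.6103, 0.0353, 0.1059]
eef_rot: [0.178, -0.103, 0.979, 0.017]
wrist_force: [1.0, -0.7, 0.6]
opening: -0.0
```

```bash
python3 - <<'E'
from h import *
p=np.load("lane.npy");r=lane(p)[0];o=monitor.get_obs();print(r.inv().apply(o["wrist_force"]),o["time_s"], r.inv().apply(o["eef_pos"]-p[:3])*1e3)
E
```

```text
[ 1.02281512 -0.93181349  0.30342366] 15.425 [ 5.0023583  -0.3730918  51.88725757]
```

Exactly at the expected contact point (x = 5). I push a little more.

Request:
move_arm([
  [[0.02,0,0],[0,0,0],0],
  [[0.05,0,0],[0,0,0],0],
  [[0.05,0,0],[0,0,0],0],
])

```text
time_s: 15.8
eef_pos: [0.6099, 0.0346, 0.1066]
eef_rot: [0.18, -0.102, 0.978, 0.016]
wrist_force: [5.6, 2.6, 3.8]
opening: 0.001
```

```bash
python3 - <<'E'
from h import *
p=np.load("lane.npy");r=lane(p)[0];o=monitor.get_obs();print(r.inv().apply(o["wrist_force"]),o["time_s"], r.inv().apply(o["eef_pos"]-p[:3])*1e3)
E
```

```text
[6.97346643 1.39632489 1.45975041] 15.8 [ 4.65967178 -0.95043117 52.7371519 ]
```

It is home: 3 mm commanded gave 0.3 mm and 7 N. Now up and over the pad.

Request:
move_arm([
  [[-0.15,0,0],[0,0,0],0],
  [[-0.15,0,-0.6],[0,0,0],0],
  [[-0.15,0,-1.3],[0,0,0],0],
  [[-0.15,0,-1.3],[0,0,0],0],
  [[0.7,0,-1.3],[0,0,0],0],
  [[1.6,0,-1.3],[0,0,0],0],
  [[1.6,0,-1.3],[0,0,0],0],
])

```text
time_s: 16.68
eef_pos: [0.4864, 0.012, 0.1387]
eef_rot: [0.172, -0.102, 0.98, 0.019]
wrist_force: [-0.1, -0.9, 0.2]
opening: -0.003
```

```bash
python3 - <<'E'
from h import *
tolane(-90,0,101);tolane(-90,0,96)
E
```

```text
[0.5064 0.0139 0.1195]
shift [-0.204 -0.039  0.415] turn [ 0.016 -0.013  0.002]
[0.5081 0.0142 0.1148]
shift [-0.204 -0.039  0.498] turn [ 0.016 -0.013  0.002]
```

Request:
move_arm([
  [[-0.2,-0.04,0],[0,0,0],0],
  [[-0.2,-0.04,0.3],[0,0,0],0],
  [[-0.2,-0.04,0.41],[0,0,0],0],
  [[-0.2,-0.04,0.41],[0,0,0],0],
])

```text
time_s: 17.18
eef_pos: [0.5132, 0.0126, 0.1248]
eef_rot: [0.177, -0.103, 0.979, 0.017]
wrist_force: [-0.7, -0.1, -0.2]
opening: 0.002
```

```bash
python3 - <<'E'
from h import *
tolane(-90,0,96);print(monitor.get_obs()["wrist_force"])
E
```

```text
[0.5081 0.0142 0.1148]
shift [0.13  0.046 0.129] turn [-0.014  0.05   0.022]
[-0.73033301 -0.13685953 -0.24692461]
```

Request:
move_arm([
  [[0.13,0.045,0],[0,0,0],0],
  [[0.13,0.045,0.1],[0,0,0],0],
  [[0.13,0.045,0.1],[0,0,0],0],
  [[0.13,0.045,0.1],[0,0,0],0],
])

```text
time_s: 17.68
eef_pos: [0.5066, 0.014, 0.1166]
eef_rot: [0.177, -0.103, 0.979, 0.017]
wrist_force: [-2.5, 0.2, 1.9]
opening: 0.0
```

```bash
python3 - <<'E'
from h import *
tolane(-90,0,96);print(monitor.get_obs()["wrist_force"])
E
```

```text
[0.5081 0.0142 0.1148]
shift [-0.013 -0.002  0.037] turn [-0.016  0.051  0.02 ]
[-2.5231232   0.22235705  1.86116511]
```

Contact at about 3 N. I press in small steps: 6 mm first, then 2 mm at a time.

Request:
move_arm([
  [[0,0,0.033],[0,0,0],0],
  [[0,0,0.066],[0,0,0],0],
  [[0,0,0.1],[0,0,0],0],
  [[0,0,0.1],[0,0,0],0],
])

```text
time_s: 18.18
eef_pos: [0.5089, 0.0142, 0.1112]
eef_rot: [0.177, -0.103, 0.979, 0.017]
wrist_force: [-6.5, -0.1, 7.8]
opening: 0.0
```

Request:
move_arm([
  [[0,0,0.017],[0,0,0],0],
  [[0,0,0.03],[0,0,0],0],
  [[0,0,0.03],[0,0,0],0],
])

```text
time_s: 18.55
eef_pos: [0.5094, 0.0144, 0.1094]
eef_rot: [0.177, -0.103, 0.979, 0.017]
wrist_force: [-4.9, 0.1, 5.7]
opening: 0.001
```

Request:
move_arm([
  [[0,0,0.015],[0,0,0],0],
  [[0,0,0.03],[0,0,0],0],
  [[0,0,0.03],[0,0,0],0],
])

```text
time_s: 18.92
eef_pos: [0.5104, 0.0145, 0.1076]
eef_rot: [0.177, -0.103, 0.979, 0.017]
wrist_force: [0.6, 0.3, 0.1]
opening: 0.003
```

Force fell to nothing, which is the snap. I retreat and check that the pad stays down.

Request:
move_arm([
  [[0,0,-0.2],[0,0,0],0],
  [[0,0,-0.8],[0,0,0],0],
  [[0,0,-1.6],[0,0,0],0],
  [[-1,0,-2.2],[0,0,0],0],
  [[-1.6,0,-2.2],[0,0,0],0],
  [[-1.6,0,-2.2],[0,0,0],0],
  [[-1.6,0,-2.2],[0,0,0],0],
])

```text
time_s: 19.8
eef_pos: [0.5517, 0.0243, 0.2642]
eef_rot: [0.176, -0.103, 0.979, 0.017]
wrist_force: [0.1, -0.1, 0.7]
opening: 0.001
```

```bash
python3 - <<'E'
from h import *
p=np.load("lane.npy");k=K("wrist");im=viewer.camera("wrist");t=im.copy();print(monitor.get_obs()["wrist_force"],monitor.get_obs()["time_s"])
for z,c in((88,(0,0,255)),(74.5,(0,255,0)),(64,(255,0,0))):
    q=np.array([proj("",lp(p,[-90+20*np.cos(a),20*np.sin(a),z]),k) for a in np.linspace(0,6.28,60)]);cv2.polylines(t,[q.round().astype(np.int32)],True,c,1)
r,O=lane(p);m=(sil(r,lp(p,[-28,0,0]),k)>.5).astype(np.uint8)
cs,_=cv2.findContours(m,0,1);cv2.drawContours(t,cs,-1,(0,255,255),1)
h=t[0:300,160:480];ks=K("side");si=viewer.camera("side");q=proj("",lp(p,[-90,40,60]),ks).astype(int)
cr=lambda i:cv2.resize(i[q[1]-30:q[1]+30,q[0]-30:q[0]+30],(300,300),interpolation=cv2.INTER_CUBIC)
cv2.imwrite("pics/fin.png",np.hstack([cv2.resize(t[0:240,200:440],(500,600),interpolation=cv2.INTER_CUBIC)if 0 else cv2.resize(h,(500,470)),np.zeros((470,300,3),np.uint8)]) )
o=np.zeros((600,800,3),np.uint8);o[:470,:500]=cv2.resize(h,(500,470));o[:300,500:]=cr(cv2.imread("pics/side0.png"));o[300:,500:]=cr(si)
cv2.imwrite("pics/fin.png",o)
E
```

```text
[-0.13413176  0.58669728 -0.68741056] 19.85
```

View pics/fin.png

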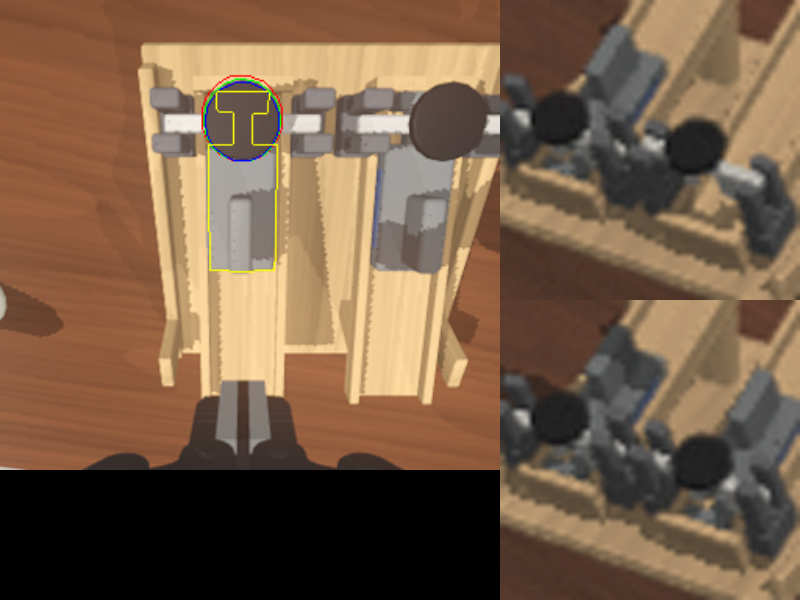

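```bash
python3 - <<'E'
from h import *
from scipy.optimize import minimize_scalar
p=np.load("lane.npy")
for n in ("side","wrist"):
    k=K(n);im=viewer.camera(n);c0=proj("",lp(p,[-90,0,75]),k).astype(int);w=9 if n=="side" else 40
    x0,y0=c0-w;m=(im[y0:y0+2*w,x0:x0+2*w].max(2)<(38 if n=="side" else 75)).astype(np.uint8)
    _,l,st,ce=cv2.connectedComponentsWithStats(m);j=1+st[1:,4].argmax();uv=ce[j]+[x0,y0]
    s=minimize_scalar(lambda d:np.sum((proj("",lp(p,[-90,0,85-d]),k)-uv)**2),bounds=(-10,40),method="bounded")
    print(n,uv.round(1),st[j][4],"travel mm",round(s.x,1),"resid px",round(s.fun**.5,2))
E
```

```text
side [296.5 198.7] 83 travel mm 16.2 resid px 0.77Traceback (most recent call last):
  File "<stdin>", line 7, in <module>
ValueError: attempt to get argmax of an empty sequence
```

The pad sits about 14–16 mm down. That is lower than my fingers pushed it (about 10 mm), so the catch pulled it in and holds it.

```bash
python3 - <<'E'
from h import *
print(workorder.hand_in())
E
```

```text
the job is handed in; nothing more can be done
None
```

I handed in the job at about 20 s of robot time; it reports no verdict. The grey cassette lies in the empty lane, nose downhill like its neighbour and against the end stop, and the fork is latched. The spool, tape roll, jar and the red and yellow look-alikes were never touched.

**Cassette home:** Two checks agree. While I held it, a push met the stop. After I let go, pushing the tab from the tail side gave about 7 N for 0.3 mm of movement. Its outline in the wrist picture matched the home position to about 1 px.

**Fork latched:** Pad force stayed under about 10 N at every reading. It fell to zero after about 10 mm of travel, and the pad was still down more than a second after I backed away. The side picture puts it roughly 16 mm down, lower than I pushed it, so the catch is holding it.

**What disagreed or failed:**
- The cassette sat about 7 mm lower in the grip than the grasp height implied. While I was laying it in the lane, the gripped cassette pressed the floor with about 53 N on the wrist for a moment, and I backed off at once. That is under the 120 N wrist limit and came through the held cassette, not the arm or gripper body. It is above the 40 N figure, though, if it were counted there.
- The second, wrist-camera measurement of the pad's travel failed because nothing passed its darkness threshold. The pad depth therefore rests on the side camera and the final picture.

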